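# Shut the draught shield and tare the balance

### The arm

A 6-joint arm with a two-finger parallel gripper is mounted at the origin on the work surface. World frame = base frame: x ahead of the robot, y to its left, z up, the work surface at z = 0. Lengths are in m, angles in degrees, forces in N, time in s.
With the tool pointing down it reaches from about 0.325 to 0.85 m from the base axis. Payload 15.5 kg.
Tool frame: the origin (TCP) lies at the very end of the fingers, on their centre line; the grasp point (between the pads) lies arm.grip_depth behind it (arm.grip_depth is the distance from the TCP to the grasp point, in m); z points along the fingers, y is the direction in which the jaws open and shut (so a half turn about z gives the same grasp; the last joint's range is limited). The gripper opens to 91 mm and grips with 3 to 60 N. Pads are 32 mm wide; open, the fingers measure 118 mm over their backs; the gripper's body (76 mm by 178 mm) begins 60 mm behind the grasp point.
Start: joints at [-81.561, 28.281, 77.091, -0, 74.628, -5.472], TCP at [0.15, -0.607, 0.214] pointing down, gripper open.
Joint ranges: [-166.48, 166.48], [-47.26, 123.95], [12.59, 153.08], [-70.14, 250.14], [6.76, 159.57], [-176.63, 176.63]. Speed limits (degrees/s): [108.29, 108.29, 147.25, 172.46, 172.46, 172.46].

### API

Orientations are given as a 3x3 rotation matrix whose columns are the frame's x, y, z axes.
In Python, from rig import arm gives the robot as it stands. Calls block until the motion is done:
- arm.move_to(position, orientation): joint-space move of the TCP to a pose.
- arm.move_l(position, orientation=None, feed=0.15): straight line of the TCP; orientation=None keeps the orientation; feed is the mean speed in m/s.
- arm.move_joints(angles): joint-space move.
- arm.grip(opening): finger opening in m; the grip force is fixed at half the most; returns when the fingers have stopped.
- arm.sleep(seconds).
- arm.solve_ik(position, orientation): joint angles nearest the present ones, or None.
- arm.snapshot(name): name is "scene" or "top" or "wrist"; returns the picture (400x640x3 uint8, red, green, blue); there is no depth.
- arm.get_calibration(name): a dict with "intrinsics" (3x3 intrinsics, pixels), "cam_to_world" (4x4, takes a point from camera to world coordinates). Camera axes: x right, y down, z forward; pixel columns grow to the right and rows downward; lengths in m; the calibration is good to about 2 mm. A picture is of the moment at which its call begins: read the wrist's pose just before it. get_calibration takes no time and is no camera call; for the wrist camera it gives the pose at the moment of the call.
A pose or a line that the arm cannot do raises arm.Unreachable and nothing moves.
- arm.sign_off(): hands the job in, once; it reports no verdict.
Readings, each from a call of its own:
- arm.current_t(): time.
- arm.current_joint_positions(): joint angles.
- arm.current_dq(): joint speeds.
- arm.current_tau(): joint torques, N m.
- arm.current_ee_pos(): TCP position.
- arm.current_tool_rot(): TCP orientation.
- arm.current_force(): force on the tool from outside, world axes, zero at the start.
- arm.current_torque(): the same for the moment, N m.
- arm.current_width(): finger opening in m.
Only numpy, scipy, OpenCV 4.12 (cv2) and the standard library are available. Lean on these libraries where they do the work, as an engineer would, in place of code of your own. Each camera call takes 0.05 s, during which the arm holds its last target.

### The job

Tare the balance with the jar on its pan: with your fingertips, gently push the draught shield's sliding lid fully shut, and only then lightly press the long bar key on the control terminal well down for a moment and let it come back up. Do not press the other keys, do not slam the lid, and leave the jars, weights and other things on the bench where they stand.

Things in the scene. Friction and masses are not known exactly. Their poses are not given: they have to be found in the camera images.
- balance: laboratory balance fixed to the bench: white foot 190 x 190 x 45 mm carrying a clear box (draught shield) 150 x 150 mm whose rim is 112 mm above the bench. Origin: centre of its underside on the bench; x points to its back, y to its left (the side to which the lid slides open), z up
- lid (a joint): opening of the sliding lid on top of the shield, m: 0 = shut (against a stop), grows up to 0.11 as it slides along the balance's +y. Slides with about 2 N of friction and stays where it is left
- lid_face (a point): centre of the outer, upright left face of the lid: the lid is a grey-framed clear plate 156 x 156 x 10 mm (top 123.5 mm above the bench) with a grey apron turned down along its left edge; the face is 156 mm long (along the balance's x) and 34 mm tall (89.5 to 123.5 mm above the bench) and looks along the balance's +y; when shut it stands 86 mm from the balance's centre and clear outside the shield's wall, so a push on it towards the balance's -y shuts the lid
- terminal: detached grey control terminal fixed to the bench, right of the balance, 135 x 150 x 28 mm, with a blank display strip along its back and four white keys in a square of 56 mm pitch; any key may be in any of the four places. Origin: centre of its underside; x points to its back
- bar_top (a point): centre of the top face of the long bar key (tare), 44 mm along its y, 14 mm along x; about 39 mm above the bench and 10 mm proud of its 1 mm black seat plate on the terminal when released; axes parallel to the terminal's
- bar_key (a joint): travel of the bar key, m: 0 = released, 0.006 = fully down; a spring takes 0.8 N to start and 4 N to press fully, and returns the key
- disc_top (a point): centre of the top face of the round key, 22 mm diameter; about 39 mm above the bench and 10 mm proud of its 1 mm black seat plate on the terminal when released; axes parallel to the terminal's
- disc_key (a joint): travel of the disc key, m: 0 = released, 0.006 = fully down; a spring takes 0.8 N to start and 4 N to press fully, and returns the key
- square_top (a point): centre of the top face of the square key, 20 x 20 mm; about 39 mm above the bench and 10 mm proud of its 1 mm black seat plate on the terminal when released; axes parallel to the terminal's
- square_key (a joint): travel of the square key, m: 0 = released, 0.006 = fully down; a spring takes 0.8 N to start and 4 N to press fully, and returns the key
- cross_top (a point): centre of the top face of the plus-shaped key, 24 x 24 mm; about 39 mm above the bench and 10 mm proud of its 1 mm black seat plate on the terminal when released; axes parallel to the terminal's
- cross_key (a joint): travel of the plus-shaped key, m: 0 = released, 0.006 = fully down; a spring takes 0.8 N to start and 4 N to press fully, and returns the key
- sample_jar: closed glass jar on the round pan inside the shield, 44 mm diameter, 48 mm tall; loose; origin at the centre of its underside, z up
- capped_jar: glass jar with a screw cap, 60 mm diameter, 70 mm tall, on the bench in front of the balance; loose; origin at the centre of its underside, z up
- amber_bottle: small bottle, 52 mm diameter, 85 mm tall, on the bench to the front left of the balance; loose; origin at the centre of its underside, z up
- beaker: glass beaker, 68 mm diameter, 85 mm tall, on the bench left of the balance, beyond the open lid; loose; origin at the centre of its underside, z up
- large_weight: knobbed steel weight, 32 mm diameter, 52 mm tall, on the bench behind the terminal; loose; origin at the centre of its underside, z up
- small_weight: knobbed steel weight, 24 mm diameter, 36 mm tall, on the bench behind the terminal; loose; origin at the centre of its underside, z up
- dish: shallow white dish, 60 mm diameter, 16 mm tall, on the bench right of the terminal; loose; origin at the centre of its underside, z up
- stick: flat wooden stirring stick 140 x 12 x 5 mm, lying on the bench in front of the terminal (robot side); loose; origin at the centre of its underside
- bar_seat: fixed black seat plate 28 x 50 x 1 mm on the terminal that carries the bar key; origin at the centre of its underside, 28 mm above the bench
- disc_seat: fixed black seat plate 28 x 50 x 1 mm on the terminal that carries the disc key; origin at the centre of its underside, 28 mm above the bench
- square_seat: fixed black seat plate 28 x 50 x 1 mm on the terminal that carries the square key; origin at the centre of its underside, 28 mm above the bench
- cross_seat: fixed black seat plate 28 x 50 x 1 mm on the terminal that carries the plus-shaped key; origin at the centre of its underside, 28 mm above the bench

How it is judged (in metres and radians):
On the way, in this order (a step that is already met when the one before it is completed fails the run):
1. the lid is pushed fully shut (value of joint lid below 0.004 m), for 0.2 s.
2. the bar key is pressed down with the fingers (value of joint bar_key above 0.003 m and contact force between the fingers and bar_seat above 0.3 N), for 0.1 s.
At the end, for the whole second after the job is handed in: The lid is shut to within 5 mm, all four keys are up again (under 1 mm of travel), and every loose thing is at rest within 15 mm of where it began (value of joint lid below 0.005 m and value of joint each of bar_key, disc_key, square_key, cross_key below 0.001 m and distance of each of sample_jar, capped_jar, amber_bottle, beaker, large_weight, small_weight, dish, stick from where it was at the start of the episode below 0.015 m and linear speed of each of sample_jar, capped_jar, amber_bottle, beaker, large_weight, small_weight, dish, stick below 0.02 m/s); the robot touches nothing.
It fails at once if a key other than the long bar key is pressed (over 1.5 mm) (value of joint any of disc_key, square_key, cross_key above 0.0015 m).
It fails at once if the bar key is pressed (over 3 mm) while the lid is still open (over 5 mm) (value of joint bar_key above 0.003 m and value of joint lid above 0.005 m).
It fails at once if the bar key is pressed harder than 20 N (contact force between anything else and bar_seat above 20 N).
It fails at once if the lid is slammed (shutting faster than 0.5 m/s) (velocity of joint lid below -0.5 m/s).
It fails at once if a loose thing is moved more than 15 mm, lifted or tipped (distance of any of sample_jar, capped_jar, amber_bottle, beaker, large_weight, small_weight, dish, stick from where it was at the start of the episode above 0.015 m or angle between any of sample_jar, capped_jar, amber_bottle, beaker, large_weight, small_weight, dish, stick's own z axis and vertical above 0.35 rad).
It also fails if it takes over 45 s, if anything falls off the work surface, if the arm or the gripper's body presses on something with over 40 N, if the wrist force passes 120 N, or if a joint passes its speed limit or range.

## Working session

There is one attempt and no reset: what is moved stays moved. The work goes in short steps, each a Python script; the robot and the scene stay as the last script left them, time stands still between calls to the robot, and variables do not carry over. Pictures are saved under pics/ and viewed, and the job is handed in when it is done.

```bash
mkdir -p pics; python3 - <<'E'
from rig import arm
import cv2,numpy as np
np.set_printoptions(precision=4,suppress=True)
for n in("scene","top"):
    im=arm.snapshot(n); cv2.imwrite(f"pics/{n}0.png",im[:,:,::-1])
    c=arm.get_calibration(n); print(n,c["intrinsics"],c["cam_to_world"])
print(arm.current_t(),arm.current_tool_rot(),arm.grip_depth,arm.current_width())
E
```

```text
scene [[465.1085   0.     320.6087]
 [  0.     465.1085 195.8972]
 [  0.       0.       1.    ]] [[ 0.7025  0.5903 -0.3975  1.0061]
 [ 0.7116 -0.5736  0.4058 -0.5159]
 [ 0.0116 -0.5679 -0.823   1.0799]
 [ 0.      0.      0.      1.    ]]
top [[364.1264   0.     319.3001]
 [  0.     364.1264 197.1184]
 [  0.       0.       1.    ]] [[ 0.0227 -0.991   0.1319  0.369 ]
 [-0.9996 -0.0201  0.0209 -0.0334]
 [-0.018  -0.1323 -0.991   1.2625]
 [ 0.      0.      0.      1.    ]]
0.1 [[ 0.9707  0.2405 -0.0002]
 [ 0.2405 -0.9707  0.001 ]
 [ 0.0001 -0.0011 -1.    ]] 0.0188 0.09098662098869233
```

```bash
ls -la; ls pics
```

```text
total 12
drwxr-xr-x  3 agent agent 4096 Dec  7 06:34 .
drwxr-xr-x 23 root  root  4096 Dec  7 06:34 ..
drwxr-xr-x  2 agent agent 4096 Dec  7 06:35 pics
scene0.png
top0.png
```

View pics/scene0.png

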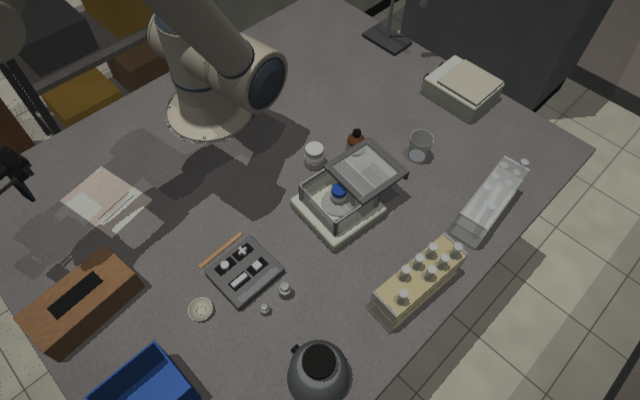

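View pics/top0.png

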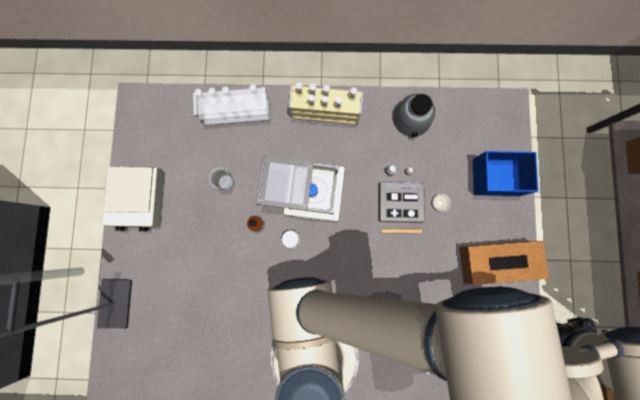

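```bash
python3 - <<'E'
import cv2
a=cv2.imread("pics/top0.png");cv2.imwrite("pics/t_z.png",cv2.resize(a[145:255,205:465],None,fx=3,fy=3,interpolation=cv2.INTER_CUBIC))
a=cv2.imread("pics/scene0.png");cv2.imwrite("pics/s_z.png",cv2.resize(a[125:325,180:440],None,fx=3,fy=3,interpolation=cv2.INTER_CUBIC))
E
```

```text
(no output)
```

View pics/t_z.png

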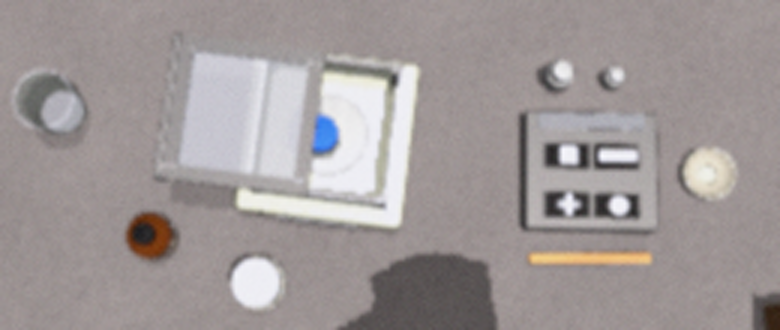

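View pics/s_z.png

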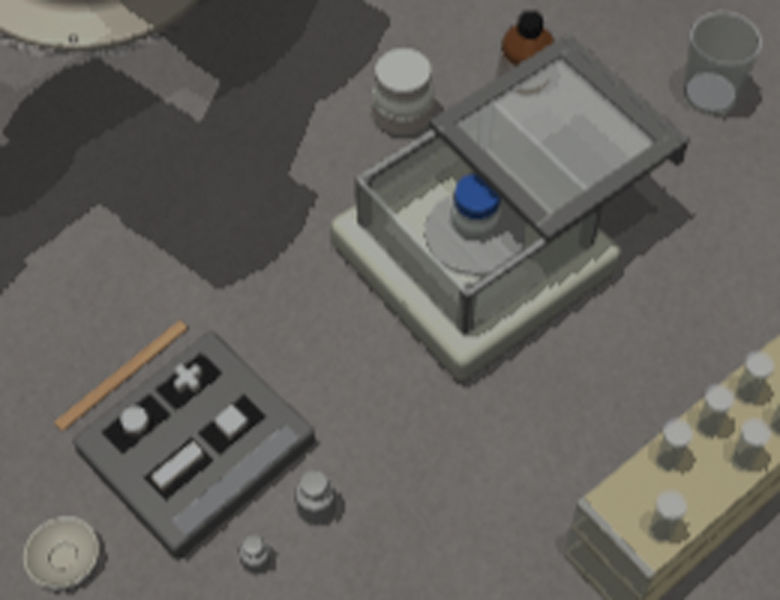

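```bash
cat > h.py <<'E'
from rig import arm
import numpy as np,cv2
np.set_printoptions(precision=4,suppress=True)
def bp(cal,u,v,z):
    K,T=cal["intrinsics"],cal["cam_to_world"]
    d=T[:3,:3]@np.linalg.solve(K,[u,v,1]); o=T[:3,3]
    return o+d*(z-o[2])/d[2]
def pj(cal,p):
    K,T=cal["intrinsics"],cal["cam_to_world"]
    c=np.linalg.inv(T)@np.append(p,1); q=K@c[:3]; return q[:2]/q[2]
E
python3 - <<'E'
from h import *
t=arm.get_calibration("top");s=arm.get_calibration("scene")
T=lambda u,v,z:bp(t,(u+.5)/3-.5+205,(v+.5)/3-.5+145,z)
S=lambda u,v,z:bp(s,(u+.5)/3-.5+180,(v+.5)/3-.5+125,z)
for n,a,b,z in[("bar",(617,156),(179,466),.039),("disc",(619,205),(134,419),.039),("square",(569,155),(231,422),.039),("cross",(570,205),(187,378),.039),
 ("lidLB",(178,38),(686,145),.1235),("lidLF",(158,178),(566,42),.1235),("lidRB",(325,52),(545,232),.1235),("lidRF",(310,190),(436,125),.1235),
 ("bottle",(150,235),(530,22),.085),("jar",(256,282),(403,70),.07),("beakerrim",(48,95),(725,38),.085),("footBR",(418,65),(462,368),.045),("footFR",(402,227),(338,232),.045),("dish",(710,172),(62,550),.016),
 ("lw",(560,72),(315,482),.052),("sw",(613,75),(255,545),.036)]:
    print(n,T(*a,z),S(*b,z))
E
```

```text
bar [ 0.5396 -0.3149  0.039 ] [ 0.5422 -0.3165  0.039 ]
disc [ 0.4843 -0.3165  0.039 ] [ 0.4839 -0.3165  0.039 ]
square [ 0.5396 -0.261   0.039 ] [ 0.5415 -0.2614  0.039 ]
cross [ 0.4832 -0.2619  0.039 ] [ 0.4848 -0.2615  0.039 ]
lidLB [0.6459 0.1712 0.1235] [0.6515 0.1696 0.1235]
lidLF [0.4947 0.1858 0.1235] [0.4999 0.1829 0.1235]
lidRB [0.6335 0.0133 0.1235] [0.6277 0.0152 0.1235]
lidRF [0.4853 0.0254 0.1235] [0.4854 0.0299 0.1235]
bottle [0.4368 0.1991 0.085 ] [0.4384 0.2051 0.085 ]
jar [0.3891 0.0842 0.07  ] [0.3877 0.0847 0.07  ]
beakerrim [0.5884 0.3189 0.085 ] [0.5815 0.3238 0.085 ]
footBR [ 0.6385 -0.0895  0.045 ] [ 0.6409 -0.0924  0.045 ]
footFR [ 0.4541 -0.0742  0.045 ] [ 0.4677 -0.0739  0.045 ]
dish [ 0.5265 -0.4257  0.016 ] [ 0.5235 -0.4236  0.016 ]
lw [ 0.6319 -0.249   0.052 ] [ 0.6335 -0.251   0.052 ]
sw [ 0.6331 -0.312   0.036 ] [ 0.6342 -0.3156  0.036 ]
```

```bash
cat >> h.py <<'E'
a=np.radians(-5.1); bx=np.array([np.cos(a),np.sin(a),0]); by=np.array([-np.sin(a),np.cos(a),0])
C=np.array([0.5525,0.0125,0])   # balance centre
def Rdown(y):
    z=np.array([0,0,-1.]); return np.column_stack([np.cross(y,z),y,z])
E
python3 - <<'E'
from h import *
p=C+by*(0.167+0.016+0.035)
best=None
for s in(1,-1):
    q=arm.solve_ik(p+[0,0,.22],Rdown(s*bx)); print(s,q)
    if q is not None and (best is None or abs(q[5]+5.5)<abs(best[1][5]+5.5)): best=(s,q)
s=best[0];R=Rdown(s*bx)
arm.grip(0.0)
arm.move_to(p+[0,0,.22],R)
print(arm.current_t(),arm.current_ee_pos(),arm.current_width(),arm.current_force())
im=arm.snapshot("scene");cv2.imwrite("pics/s1.png",im[:,:,::-1])
im=arm.snapshot("wrist");cv2.imwrite("pics/w1.png",im[:,:,::-1])
E
```

```text
1 [16.328  27.253  77.9348 -0.     74.8121 21.428 ]
-1 [  16.328    27.253    77.9348   -0.       74.8121 -158.572 ]
4.7417 [0.5721 0.229  0.22  ] 0.00018849580068644575 [-0.2478  0.092   0.8736]
```

View pics/s1.png

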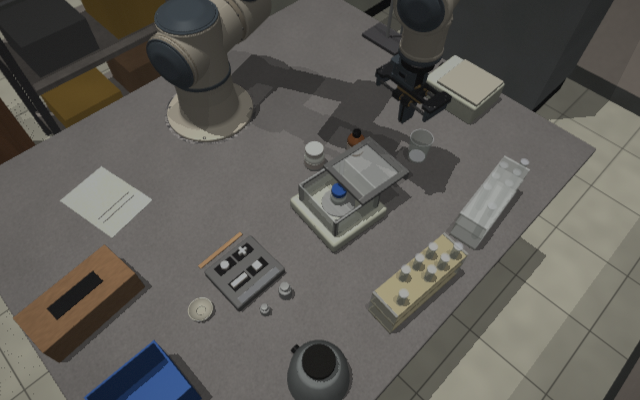

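View pics/w1.png

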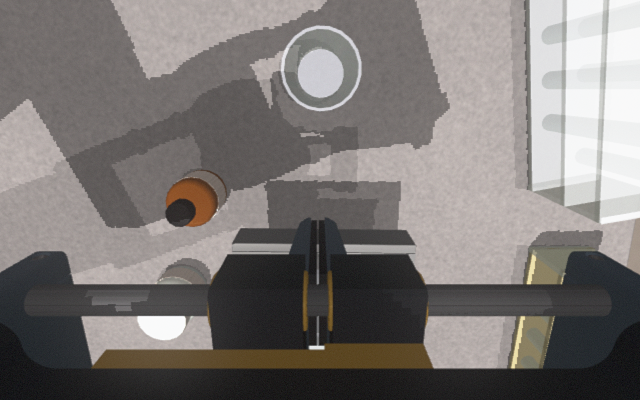

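```bash
python3 - <<'E'
from h import *
c=arm.get_calibration("scene"); print("tip px",pj(c,arm.current_ee_pos()))
p=C+by*(0.167+0.016+0.035)
arm.move_l(p+[0,0,.102],feed=.12)
arm.sleep(.2); f0=arm.current_force().copy(); print(arm.current_t(),f0)
d=0.218
while d>0.167:
    d-=.006; arm.move_l(C+by*d+[0,0,.102],feed=.05)
    f=arm.current_force()-f0; print(round(d,4),f@by,f)
    if f@by>1.0: break
print(arm.current_t())
im=arm.snapshot("scene");cv2.imwrite("pics/s2.png",cv2.resize(im[60:260,280:480,::-1],None,fx=3,fy=3))
E
```

```text
tip px [405.2781 119.1245]
6.175 [0.2281 1.1018 0.1628]
0.212 -0.5199431774975805 [ 0.595  -0.5751 -1.2252]
0.206 -0.16013583832305855 [-0.419  -0.1234  0.074 ]
0.2 -1.328089914587123 [-0.3516 -1.302   0.5364]
0.194 -1.7466753781000328 [-1.0162 -1.6629 -0.5874]
0.188 -1.0919120897859025 [-0.5049 -1.0512 -0.6577]
0.182 -0.9862669647672441 [-0.9891 -0.9019  0.3255]
0.176 -0.5122225626298217 [ 0.0778 -0.5212  0.1895]
0.17 -1.6609917720252132 [-0.6459 -1.6099 -0.3058]
0.164 -0.32057168689494786 [-0.1511 -0.3084 -0.2115]
8.575
```

View pics/s2.png

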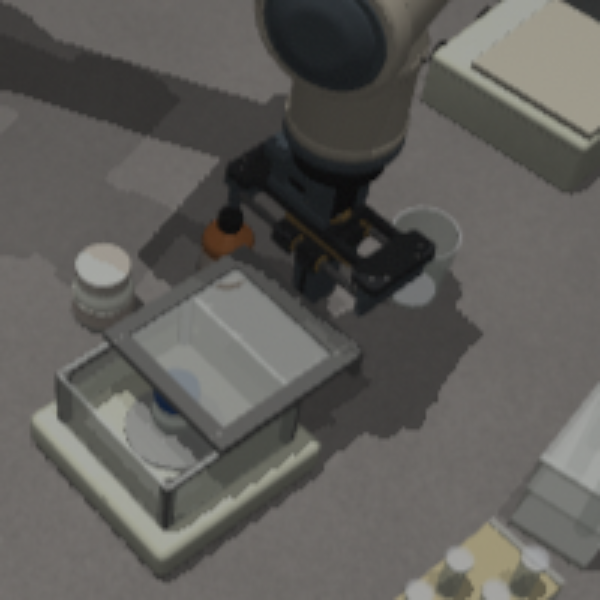

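```bash
python3 - <<'E'
from h import *
def F():
    r=[]
    for _ in range(5): arm.sleep(.02); r.append(arm.current_force().copy())
    return np.mean(r,0)@by
print(F())
for d in (.15,.135,.12,.112):
    arm.move_l(C+by*d+[0,0,.102],feed=.06); print(d,F(),arm.current_t())
while d>0.08:
    d-=.002; arm.move_l(C+by*d+[0,0,.102],feed=.03)
    f=F(); print(round(d,4),f)
    if f>6: break
print(arm.current_t())
im=arm.snapshot("scene");cv2.imwrite("pics/s3.png",cv2.resize(im[60:260,280:480,::-1],None,fx=3,fy=3))
E
```

```text
0.11029551661490905
0.15 0.12327687029871351 9.175
0.135 0.1453048810581765 9.6583
0.12 0.24819861120271433 10.1417
0.112 0.48735451082364295 10.5083
0.11 0.013184368094599525
0.108 -0.1566578783898837
0.106 0.30730318384559047
0.104 11.972795225334261
11.8417
```

View pics/s3.png

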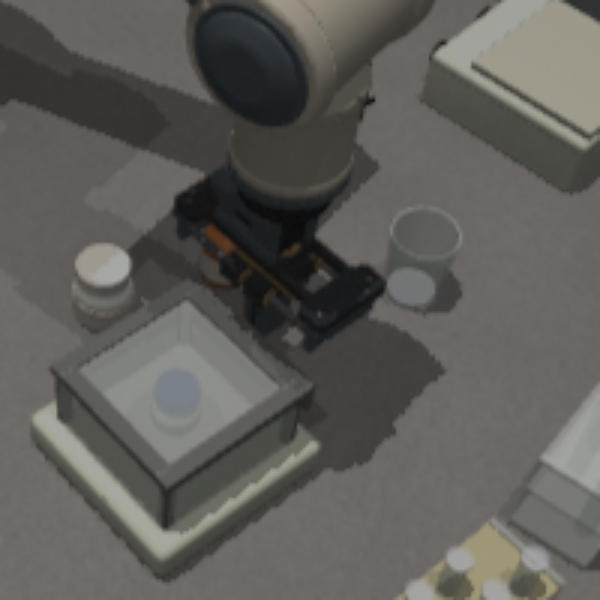

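```bash
python3 - <<'E'
from h import *
p=arm.current_ee_pos().copy()
arm.move_l(p+by*.04,feed=.1)
im=arm.snapshot("top");cv2.imwrite("pics/t4.png",im[:,:,::-1])
q=p+by*.04; q[2]=.22; arm.move_l(q,feed=.2)
B=np.array([.541,-.3157,0]); R=Rdown(np.array([1.,0,0]))
arm.move_to(B+[0,0,.2],R)
im=arm.snapshot("scene");cv2.imwrite("pics/s4.png",cv2.resize(im[100:300,180:440,::-1],None,fx=3,fy=3))
arm.move_l(B+[0,0,.07],feed=.12)
im=arm.snapshot("scene");cv2.imwrite("pics/s5.png",cv2.resize(im[200:320,180:310,::-1],None,fx=5,fy=5))
print(arm.current_t(),arm.current_ee_pos(),arm.current_joint_positions())
E
```

```text
16.3083 [ 0.5414 -0.316   0.0708] [-35.7248  37.5115  85.1159   0.0008  57.295  -35.7263]
```

View pics/s4.png

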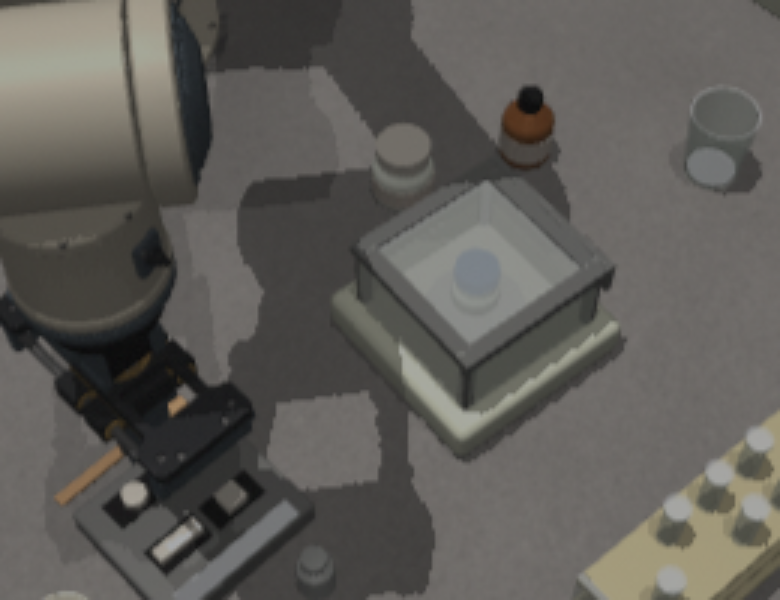

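View pics/s5.png

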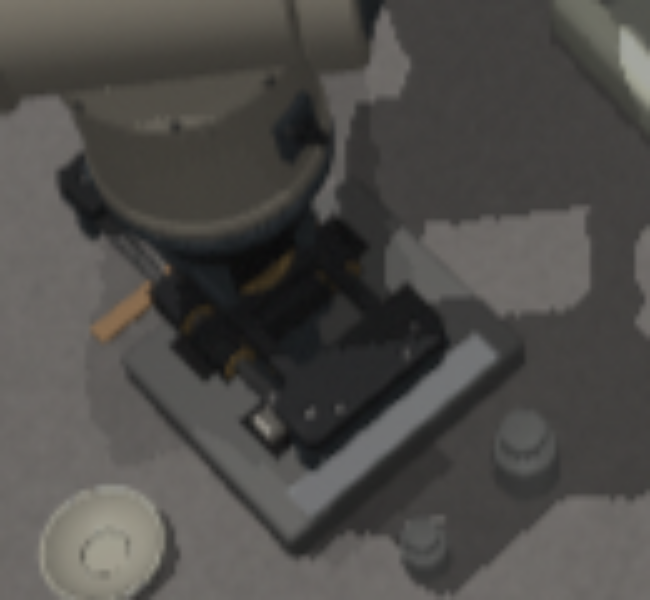

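View pics/t4.png

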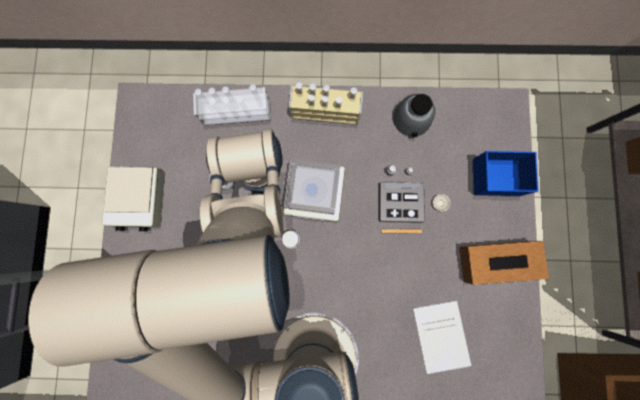

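```bash
python3 - <<'E'
from h import *
def F():
    r=[]
    for _ in range(8): arm.sleep(.015); r.append(arm.current_force().copy())
    return np.mean(r,0)[2]
B=np.array([.541,-.3157,0])
arm.move_l(B+[0,0,.044],feed=.06); f0=F(); print(f0)
z=.044
while z>.0315:
    z-=.001; arm.move_l(B+[0,0,z],feed=.02); f=F()-f0; print(round(z,4),f,arm.current_ee_pos()[2])
    if f>4.3: break
arm.sleep(.3); print(F()-f0)
im=arm.snapshot("scene");cv2.imwrite("pics/s6.png",cv2.resize(im[200:320,180:310,::-1],None,fx=5,fy=5))
print(arm.current_t())
arm.move_l(B+[0,0,.06],feed=.05)
print(F()-f0,arm.current_t())
E
```

```text
-0.012844972490000623
0.043 0.03106416157843735 0.04309810996309687
0.042 0.20002184966000683 0.04199600638069992
0.041 0.026898075121158795 0.04097520867076952
0.04 -0.13891500891296538 0.039999529388005946
0.039 0.7663214288133887 0.039044732803329346
0.038 1.4766776292958976 0.03802739289288534
0.037 2.1472739794173537 0.03704201520303611
0.036 2.7894221926628067 0.036026216804948205
0.035 2.7895045796758877 0.034999044564941295
0.034 3.7990838594228276 0.03403248737994742
0.033 7.784158335038178 0.033189330598220296
7.967511544753339
21.725
-0.098546687096312 22.55
```

```bash
python3 - <<'E'
from h import *
B=np.array([.541,-.3157,0])
arm.move_l(B+[0,0,.22],feed=.15)
arm.move_joints([-81.561, 28.281, 77.091, -0, 74.628, -5.472])
for n in("scene","top"):
    im=arm.snapshot(n); cv2.imwrite(f"pics/{n}9.png",im[:,:,::-1])
a=cv2.imread("pics/top0.png");b=cv2.imread("pics/top9.png")
cv2.imwrite("pics/cmp.png",np.vstack([cv2.resize(x[145:245,205:465],None,fx=3,fy=3) for x in(a,b)][:2])[:600])
print(arm.current_t(),arm.current_force())
E
```

```text
25.6417 [-0.9736  0.6719  0.57  ]
```

View pics/cmp.png

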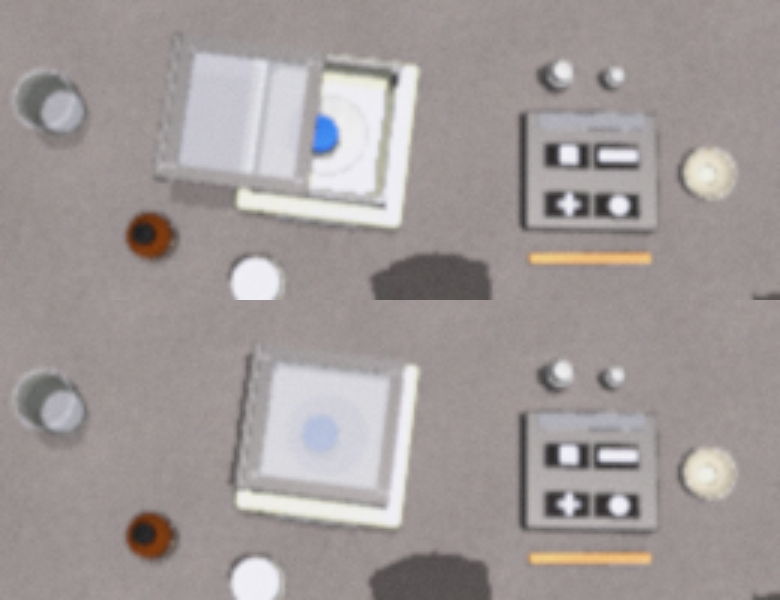

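View pics/scene9.png

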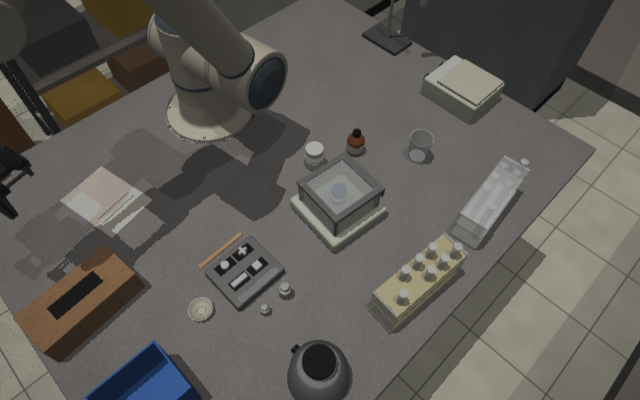

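The top view, before and after, shows the lid square on the shield. Its left edge went from about column 168 to 247 in the enlarged view (about 82 mm, against 81 mm of measured opening). All the loose things are at the same pixels as before.

```bash
python3 -c "
from rig import arm
arm.sign_off()"
```

```text
the job is handed in; nothing more can be done
```

I shut the lid, pressed and released the bar key once, then moved the arm clear and handed the job in after about 26 s. The sign-off gives no verdict.

- **Lid:** I pushed it with closed fingertips at 0.06 m/s or less until it met the stop, where the force rose sharply to about 12 N. In the pictures it moved about 82 mm, which matches the measured opening of 81 mm.
- **Bar key:** First contact came at a height of 39 mm, and it bottomed at about 33 mm with about 8 N, under the 20 N limit. After release the force returned to zero.
- **Last checks:** The final pictures show the lid shut, and the jars, weights and other things unmoved. The other three keys look the same as at the start. I could only judge the keys' travel from these pictures and the force readings, as there is no direct reading.

No check failed. The lid's roughly 2 N sliding friction did not show up clearly in the force readings, so I confirmed its movement from the pictures and the force at the stop.

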